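# Clip a painted panel to the photo slide and hold it at the click stop

### The job

Take the spring clip off its wooden stand by squeezing its two wings, and let it close over the middle of the top edge of the backboard on the sliding carriage, so that it pinches the painted panel and the backboard together. Then take the carriage's upright black knob and slide the carriage along the rail, away from the end it starts at, until you feel it click into the notch. Finish there, still gripping the knob so that the panel stays put for its photograph; leave the bottle, the cup and the wax block alone.

Things in the scene. Friction and masses are not known exactly. Their poses are not given: they have to be found in the camera images.
- rail: Aluminium rail, 40 mm wide (x), 400 mm long (its own y), 24 mm high, fixed to the table, with 60 mm wide black end blocks. Origin: centre of its underside, on the table. The carriage travels along the rail's +y.
- carriage (a joint): Travel of the carriage from its start along the rail's +y, m: 0 (at a stop) to 0.18 (far stop); its centre starts at rail y = -0.10 to -0.07. An aluminium plate, 140 mm across the rail, 90 mm along it, top 40 mm above the table, with the knob on the -x (robot's) side and the backboard on the +x side. It rubs with 1 to 2 N. One unseen notch lies somewhere 0.07 to 0.16 from the start.
- detent_ball (a joint): How far the sprung detent ball under the carriage has dropped, m: 0 on the flat, 0.0039 centred in the notch, 0.0025 with the carriage 2 mm off centre. Dropping in, it pulls the carriage on about 6 mm with up to 7 N; pushing out either way takes 7 to 10 N. Let go within 4 mm of the notch, the carriage centres itself.
- knob: Upright black bar knob on the carriage, 26 mm (x, across the rail) by 18 mm (y, along the rail) by 46 mm high. Origin: centre of its foot, on the carriage's top face 40 mm above the table; axes as the rail's. Grip it along y about 28 mm above its foot; 100 mm from it in +x stands the backboard.
- backboard: Upright wooden board fixed to the carriage, 4 mm thick (x), 100 mm wide (y), 80 mm high. Origin: centre of its foot, 40 mm above the table; axes as the rail's, its top edge is at z = 80 mm of its own.
- panel: Loose painted panel, 4 mm thick (x), 96 mm wide, 84 mm high, 30 g, upright on the carriage against the backboard's -x face, its top edge 4 mm above the board's; two 25 mm posts in front of it leave 1.5 mm play. Origin: centre of its foot. Board and panel are 8 mm thick together, their middle plane 2 mm to the -x side of the board's origin.
- clip: Steel spring clip, 30 mm wide (y), 67 mm high, 45 g, astride the stand's tongue, jaws down, wings up. Origin: midway between the closed jaw tips (fixed to its -x half). Pivot at z = 30 mm; flat wings on its -x and +x sides, z 32 to 67 mm, 35 mm apart outside at the top. Pinch them along x, TCP at z = 52 mm, 25 N or more (spring 10 N, hard stop): wings parallel 20 mm apart, tips 21 mm apart.
- clip_jaw (a joint): Angle of the clip's jaws, rad: 0 when closed on 8 mm (faces parallel), grows to 0.44 fully squeezed open, about -0.25 shut on nothing. Its spring closes it with about 5 N at the tips.
- clip_stand: Fixed wooden stand, base 64 x 70 x 14 mm, with an upright tongue 8 mm thick (x), 50 mm wide (y), its top edge 82 mm above the table; the clip's jaw tips start 18 mm below that edge. Origin: centre of its underside.
- glue_bottle: Bystander: white bottle, 52 mm across, 130 mm high. Origin: centre of its underside.
- water_cup: Bystander: white cup, 72 mm across, 85 mm high. Origin: centre of its underside.
- wax_block: Bystander: small wax block, 45 x 24 x 14 mm. Origin: centre of its underside.
Mind the look-alikes: they are no part of the job. Of the things like the clip, leave any that is blue; of the rest the smaller one is meant.

How it is judged:
By the outcome, as a careful person would: the job done as asked, in the order asked, and still so for the second after the job is handed in, while the arm keeps its last pose, push and grip.
It also fails if it takes over 70 s, if anything falls off the work surface, if the arm or the gripper's body presses on something with over 40 N, if the wrist force passes 120 N, or if a joint passes its speed limit or range.

### The arm

A 6-joint arm with a two-finger parallel gripper is mounted at the origin on the work surface. World frame = base frame: x ahead of the robot, y to its left, z up, the work surface at z = 0. Lengths are in mm, angles in rad, forces in N, time in s.
With the tool pointing down it reaches from about 350 to 975 mm from the base axis. Payload 7.1 kg.
Tool frame: the origin (TCP) lies between the finger pads, 19 mm behind the fingertips; this is the grasp point; z points along the fingers, y is the line along which they close (so a half turn about z gives the same grasp; the last joint's range is limited). The gripper opens to 88 mm and grips with 3 to 60 N. Pads are 20 mm wide; open, the fingers measure 115 mm over their backs; the gripper's body (75 mm by 178 mm) begins 61 mm behind the grasp point.
Start: joints at [1.315, 0.423, 1.63, -0, 1.089, -0.019], TCP at [146.589, 607.55, 241.375] pointing down, gripper open.
Joint ranges: [-3, 3], [-0.9, 2.11], [0.09, 2.58], [-1.31, 4.45], [0.11, 2.69], [-2.54, 2.54]. Speed limits (rad/s): [2.39, 2.39, 3.01, 3.14, 3.14, 3.14].

### API

Orientations are given as a rotation vector (axis times angle).
In Python, from workcell import ctrl, cams gives the robot as it stands.
- The arm moves only by the tool move_arm, never from a script. Its argument "steps" is a list of rows, each a list of 3 entries, a list of its own where there are three numbers: the shift along the tool's x, y, z in units of 25 mm (1.0 is 25 mm), then the turn about the tool's z in units of 5 degrees (1.0 is 5 degrees), then the closure, from 0 (fully open) to 1 (shut). A call has 1 to 20 rows; each row shifts and turns the commanded pose from where the row before left it, along the tool's axes as they then stand; what a row does not reach is not made up. A row lasts 1/12 s, in which the tool goes at most 41.7 mm and 7.16 degrees, less where a joint would pass 70% of its speed; a pose out of reach is approached as far as the arm can. A call is refused whole if a number of a shift passes 1 or a number of a turn 1, either way. A call with a gripper value outside its range is refused whole. The fingers move at their own pace and stop on an object; the grip force is fixed at half the most. Time passes only in rows, so rows that do not move let the fingers close. It gives the time, the measured TCP pose, the force, the opening and the grip force at its end, in the units of the state.
- ctrl.get_obs(): the state, without advancing time (a new reading comes with each control period).
- cams.get_image(name): name is "side" or "top" or "wrist"; returns a dict with "image" (420x560x3 uint8, red, green, blue), "camera_matrix" (3x3 intrinsics, pixels), "k1" (the pictures are not rectified: a ray, as slopes to the right and down, at radius r is drawn at 1 + k1 r^2 times it, then the intrinsics apply), "xyz" and "rotation" of the camera in the world; the wrist camera has in their place "mount" (4x4, takes a point from camera to tool coordinates, whose origin is the TCP and whose axes are the flange's). Camera axes: x right, y down, z forward; pixel columns grow to the right and rows downward; lengths in mm; the calibration is good to about 2 mm. A picture is of the moment at which its call begins: read the wrist's pose just before it. There is no depth.
- ctrl.close_job(): hands the job in; it is judged then, once.
Trained networks look in the newest picture that a camera, given by its name, has taken for a name from the list of things; names that differ only in an ending like _2 or _b are one class to them, and where a whole thing is asked for, a point or a joint stands for the part that bears it (a point fixed in the world has none). Each returns a list of dicts, best first, with "p" (0 to 1); they miss things now and then, are a little off and sometimes report something else, mostly with a low value. They report only what shows in the picture. A call takes as long as a camera call. They do not tell look-alikes from the thing itself.
- cams.boxes_of(camera, thing): "rect" ([centre column, centre row, width, height] in pixels, round what is visible of it).
- cams.cut_out(camera, thing): "pixels" (420x560 bool, what is visible of it) and "rect" ([centre column, centre row, width, height] in pixels, round what is visible of it).
The state is a dict: "t": time; "qpos": joint angles; "qvel": joint speeds; "joint_torque": joint torques, N m; "ee_pos": TCP position; "orientation": TCP orientation; "ft_force": force on the tool from outside, world axes, zero at the start; "moment": the same for the moment, N m; "width": finger opening in mm; "grasp_force": force on a finger pad.
Only numpy, scipy, OpenCV 4.12 (cv2) and the standard library are available. Lean on these libraries where they do the work, as an engineer would, in place of code of your own. Each camera call takes 0.05 s, during which the arm holds its last target. There are 200 camera calls.

## Working session

There is one attempt and no reset: what is moved stays moved. The work goes in short steps, Python scripts to look and compute and a tool call to move; the robot and the scene stay as the last step left them, time stands still between calls to the robot, and variables do not carry over. Pictures are saved under pics/ and viewed, at most 10 in all, crops included, and the job is handed in when it is done.

Besides the shell and the picture viewer there is one more tool, called after "Emit:" as name(argument=value, ...), one argument or row to a line, values as JSON. move_arm: Moves the arm, as the interface text tells. Its arguments: {"type":"object","properties":{"steps":{"type":"array"}},"required":["steps"]}

```bash
ls; mkdir -p pics
cat > h.py <<'E'
import numpy as np, cv2
from workcell import ctrl, cams
from scipy.spatial.transform import Rotation as R
def grab(n):
    o=ctrl.get_obs(); d=cams.get_image(n)
    if 'xyz' in d: T=np.array(d['rotation']),np.array(d['xyz'])
    else:
        M=np.array(d['mount']); r=R.from_rotvec(o['orientation']).as_matrix()
        T=r@M[:3,:3], r@M[:3,3]+np.array(o['ee_pos'])
    d['T']=T; return d
def save(d,f): cv2.imwrite('pics/'+f,d['image'][:,:,::-1])
def ray(d,u,v):
    K=np.array(d['camera_matrix']); x=np.array([(u-K[0,2])/K[0,0],(v-K[1,2])/K[1,1]]); s=x.copy()
    for _ in range(20): s=x/(1+d['k1']*(s@s))
    w=d['T'][0]@np.array([s[0],s[1],1.]); return d['T'][1],w/np.linalg.norm(w)
def atz(d,u,v,z):
    c,w=ray(d,u,v); return c+w*(z-c[2])/w[2]
def proj(d,p):
    K=np.array(d['camera_matrix']); q=d['T'][0].T@(np.array(p,float)-d['T'][1]); s=q[:2]/q[2]; s=s*(1+d['k1']*(s@s))
    return np.array([K[0,0]*s[0]+K[0,2],K[1,1]*s[1]+K[1,2]])
def tri(L):
    A=np.zeros((3,3));b=np.zeros(3)
    for d,u,v in L:
        c,w=ray(d,u,v);P=np.eye(3)-np.outer(w,w);A+=P;b+=P@c
    p=np.linalg.solve(A,b); return p,[np.linalg.norm((np.eye(3)-np.outer(w,w))@(p-c)) for c,w in (ray(*l) for l in L)]
E
python3 - <<'E'
from h import *
o=ctrl.get_obs(); print(o['t'],o['ee_pos'],o['orientation'],o['width'])
im=[]
for n in ['top','side']:
    d=grab(n); save(d,n+'0.png'); print(n,d['T'],d['camera_matrix'],d['k1'])
    for t in ['clip','clip_stand','knob','backboard','panel','rail','carriage','glue_bottle','water_cup','wax_block']:
        print(t,[(np.round(b['rect']),round(b['p'],2)) for b in cams.boxes_of(n,t)])
d=grab('wrist'); save(d,'wrist0.png');print(d['T'],d['mount'],d['camera_matrix'],d['k1'])
E
```

```text
pics
0.0 [146.46128936 607.06030156 240.58526933] [-3.71005604e-01 -3.11942153e+00  2.40528678e-03] 87.35101962763164
top (array([-2.1516041 ,  2.13268323, -0.15202562]), array([ 370.64767896,    9.59761104, 1316.32784301])) [[544.35353669   0.         280.99470357]
 [  0.         544.35353669 200.46965531]
 [  0.           0.           1.        ]] -0.07911776152157655
clip [(array([372., 267.,  30.,  25.]), 0.9), (array([421., 249.,  22.,  15.]), 0.61), (array([303., 188.,  40.,   9.]), 0.59)]
clip_stand [(array([411., 256.,  40.,  32.]), 0.66)]
knob []
backboard []
panel [(array([413., 255.,  40.,  32.]), 0.66), (array([303., 187.,  43.,  10.]), 0.51), (array([121., 207.,  30.,  26.]), 0.36)]
rail [(array([259., 209., 172.,  37.]), 0.81)]
carriage [(array([300., 206.,  44.,  63.]), 0.84)]
glue_bottle [(array([120., 209.,  33.,  24.]), 0.98)]
water_cup [(array([369., 131.,  35.,  34.]), 0.67)]
wax_block [(array([190., 288.,  10.,  22.]), 0.77)]
side (array([-2.06853352,  0.12421594, -0.09251059]), array([ 397.37827208, -884.09634252,  606.95998372])) [[440.66417648   0.         274
[... 734 characters left out ...]
x_block [(array([206., 202.,  15.,  10.]), 0.65)]
(array([[ 2.36832696e-01,  9.31392343e-01,  2.76439103e-01],
       [ 9.71550358e-01, -2.27166287e-01, -6.69729771e-02],
       [ 4.19526718e-04,  2.84435900e-01, -9.58694968e-01]]), array([ 70.97983761, 626.93408289, 383.87804313])) [[-2.32742388e-03 -9.58686169e-01 -2.84456346e-01  7.80442855e+01]
 [ 9.99997174e-01 -2.36897998e-03 -1.97952908e-04  1.13533482e+00]
 [-4.84096674e-04 -2.84456003e-01  9.58688974e-01 -1.42519308e+02]
 [ 0.00000000e+00  0.00000000e+00  0.00000000e+00  1.00000000e+00]] [[375.18579109   0.         276.20685582]
 [  0.         375.18579109 208.66053004]
 [  0.           0.           1.        ]] -0.04408371687822323
```

```bash
sed -i "s/T=np.array(d\['rotation'\]),/T=R.from_rotvec(np.array(d['rotation']).ravel()).as_matrix(),/" h.py
python3 - <<'E'
import cv2,numpy as np
a=cv2.imread('pics/top0.png')[100:320,80:460]; b=cv2.imread('pics/side0.png')[120:390,160:440]
cv2.imwrite('pics/v1.png',cv2.resize(a,None,fx=2.1,fy=2.1,interpolation=cv2.INTER_CUBIC))
cv2.imwrite('pics/v2.png',cv2.resize(b,None,fx=2.2,fy=2.2,interpolation=cv2.INTER_CUBIC))
E
```

```text
(no output)
```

View pics/v1.png

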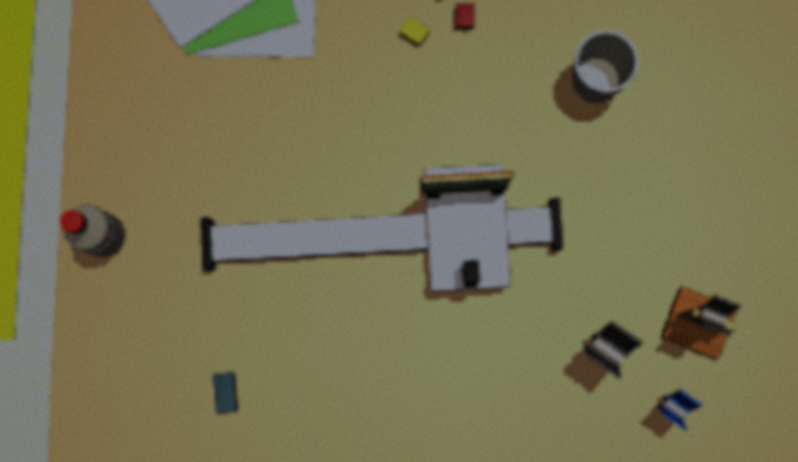

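View pics/v2.png

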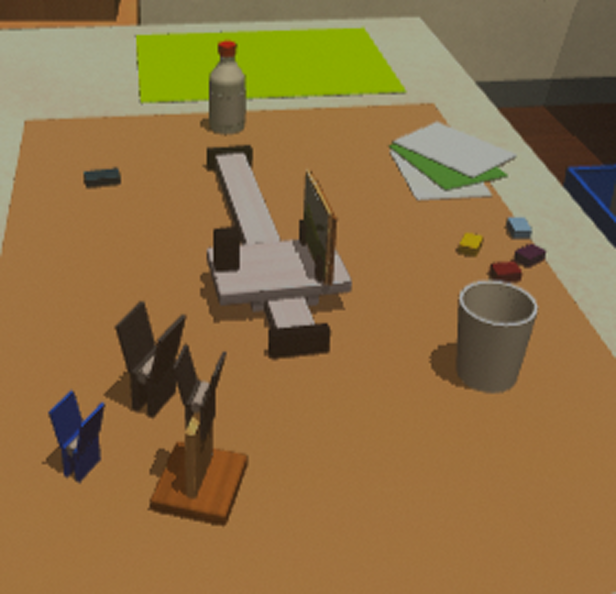

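The top view shows three clips: a large dark one at full-image (371,265), a blue one at (404,294), and a small dark one on the stand at (420,250). The smaller, non-blue one on the stand fits the description. The carriage is at (302,207), its knob at (304,229), and it travels left (+y).

Run:
```python
from h import *
t=grab('top'); s=grab('side'); w=grab('wrist')
print(R.from_rotvec(ctrl.get_obs()['orientation']).as_matrix().round(3))
def P(u,v): return u/2.1+80,v/2.1+100
print('clip',tri([(t,420,249),(s,252,291)]))
print('big',tri([(t,372,265),(s,231,285)]))
print('blue',tri([(t,404,294),(s,195,318)]))
print('stand',atz(t,*P(698,325),14), [atz(t,*P(*q),14) for q in [(682,288),(664,342),(718,357)]])
print('rail ends',atz(t,*P(208,243),24),atz(t,*P(556,224),24))
print('knob',atz(t,*P(471,273),86))
print('board top', atz(t,*P(424,176),122),atz(t,*P(512,176),122))
print('carr',[atz(t,*P(*q),40) for q in [(429,290),(509,285)]])
print('cup',atz(t,*P(606,65),85),'bottle',atz(t,*P(75,220),130),'wax',atz(t,*P(225,393),14))
```

```text
[[-0.972  0.235 -0.   ]
 [ 0.235  0.972 -0.   ]
 [ 0.    -0.    -1.   ]]
clip (array([ 442.38366694, -292.15110081,  110.58702018]), [np.float64(1.0140208601859093), np.float64(1.0140208601859098)])
big (array([ 408.37055235, -194.77892906,   47.89757168]), [np.float64(1.0406162553740441), np.float64(1.040616255374127)])
blue (array([ 340.88829665, -270.23400052,   39.35805633]), [np.float64(2.020127051852548), np.float64(2.0201270518524472)])
stand [ 435.34816087 -297.62708522   14.        ] [array([ 477.48795024, -280.15493093,   14.        ]), array([ 415.85751319, -258.27009153,   14.        ]), array([ 399.16553349, -319.74937988,   14.        ])]
rail ends [523.52137751 262.22026213  24.        ] [ 548.83895225 -135.04053179   24.        ]
knob [486.12468909 -35.86422361  86.        ]
board top [585.56047028  15.64528858 122.        ] [586.35324235 -77.74265874 122.        ]
carr [array([470.97627303,   9.31171985,  40.        ]), array([477.32425358, -80.11715503,  40.        ])]
cup [ 719.48162848 -185.59183396   85.        ] bottle [534.0863013  384.20174169 130.        ] wax [354.05936471 239.01168668  14.        ]
```

Emit:
move_arm(
  steps=[
    [[-0.98,-0.81,0],0,0],
    [[-0.98,-0.81,0],0,0],
    [[-0.98,-0.81,0],0,0],
    [[-0.98,-0.81,0],0,0],
    [[-0.98,-0.81,0],0,0],
    [[-0.98,-0.81,0],0,0],
    [[-0.98,-0.81,0],0,0],
    [[-0.98,-0.81,0],0,0],
    [[-0.98,-0.81,0],0,0],
    [[-0.98,-0.81,0],0,0],
    [[-0.98,-0.81,0],0,0],
    [[-0.98,-0.81,0],0,0],
    [[-0.98,-0.81,0],0,0],
    [[-0.98,-0.81,0],0,0],
    [[-0.98,-0.81,0],0,0],
    [[-0.98,-0.81,0],0,0],
  ],
)

```text
t: 2.63
ee_pos: [452.4, 199.3, 241.6]
orientation: [0.371, 3.119, 0.0]
ft_force: [0.0, 0.8, 0.2]
width: 87.7
grasp_force: 0.0
```

Emit:
move_arm(
  steps=[
    [[0,0,0],0.98,0],
    [[0,0,0],0.98,0],
    [[0,0,0],0.98,0],
    [[0,0,0],0.98,0],
    [[0,0,0],0.98,0],
    [[0,0,0],0.98,0],
    [[0,0,0],0.98,0],
    [[0,0,0],0.98,0],
    [[0,0,0],0.98,0],
    [[0,0,0],0.98,0],
    [[0,0,0],0.98,0],
    [[0,0,0],0.98,0],
    [[0,0,0],0.98,0],
    [[0,0,0],0.98,0],
    [[0,0,0],0.98,0],
    [[0,0,0],0.98,0],
    [[0,0,0],0.98,0],
    [[0,0,0],0.98,0],
    [[0,0,0],0.98,0],
  ],
)

```text
t: 4.22
ee_pos: [451.7, 200.6, 241.5]
orientation: [2.524, 1.871, 0.0]
ft_force: [0.8, -0.0, 1.2]
width: 87.9
grasp_force: 0.0
```

Emit:
move_arm(
  steps=[
    [[-0.75,0.69,0],0,0],
    [[-0.75,0.69,0],0,0],
    [[-0.75,0.69,0],0,0],
    [[-0.75,0.69,0],0,0],
    [[-0.75,0.69,0],0,0],
    [[-0.75,0.69,0],0,0],
    [[-0.75,0.69,0],0,0],
    [[-0.75,0.69,0],0,0],
    [[-0.75,0.69,0],0,0],
    [[-0.75,0.69,0],0,0],
    [[0,0,0],0,0],
    [[0,0,0],0,0],
  ],
)

```text
t: 5.22
ee_pos: [563.4, -29.4, 241.2]
orientation: [-2.522, -1.873, -0.0]
ft_force: [-0.5, -0.0, 0.2]
width: 87.8
grasp_force: 0.0
```

Run:
```python
from h import *
import pickle
d=grab('wrist'); save(d,'w1.png'); s=grab('side'); save(s,'s1.png')
pickle.dump(d,open('w1.pkl','wb'))
a=d['image'][:,:,::-1]; b=s['image'][:,:,::-1][60:300,170:420]
b=cv2.resize(b,(438,420))
cv2.imwrite('pics/v3.png',cv2.resize(np.hstack([a,b]),(800,337)))
print(R.from_rotvec(ctrl.get_obs()['orientation']).as_matrix().round(3))
```

```text
[[ 0.287  0.958 -0.001]
 [ 0.958 -0.287  0.   ]
 [ 0.    -0.001 -1.   ]]
```

View pics/v3.png

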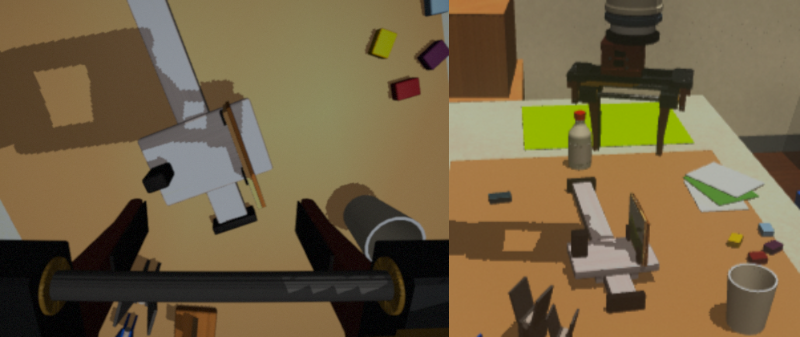

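Emit:
move_arm(
  steps=[
    [[-0.92,-0.12,0],0,0],
    [[-0.92,-0.12,0],0,0],
    [[-0.92,-0.12,0],0,0],
    [[-0.92,-0.12,0],0,0],
    [[-0.92,-0.12,0],0,0],
    [[-0.92,-0.12,0],0,0],
    [[-0.92,-0.12,0],0,0],
    [[-0.92,-0.12,0],0,0],
    [[-0.92,-0.12,0],0,0],
    [[-0.92,-0.12,0],0,0],
    [[-0.92,-0.12,0],0,0],
    [[0,0,0],0,0],
    [[0,0,0],0,0],
  ],
)

```text
t: 6.4
ee_pos: [458.7, -260.9, 241.5]
orientation: [-2.521, -1.875, -0.0]
ft_force: [0.2, 0.3, 0.2]
width: 87.9
grasp_force: 0.0
```

Run:
```python
from h import *
import pickle
d=grab('wrist'); save(d,'w2.png'); pickle.dump(d,open('w2.pkl','wb'))
print([(np.round(b['rect'],1),round(b['p'],2)) for b in cams.boxes_of('wrist','clip')])
print('proj clip top',proj(d,[442,-292,131]))
cv2.imwrite('pics/v4.png',cv2.resize(d['image'][100:,100:460,::-1],None,fx=1.8,fy=1.8,interpolation=cv2.INTER_CUBIC))
```

```text
[(array([268.1, 249.6,  48.5,  69.3]), 0.7), (array([184.2, 131.9,  68.7,  67.3]), 0.67), (array([159.1, 221.8,  46.1,  46.2]), 0.59)]
proj clip top [266.94867348 259.61453765]
```

View pics/v4.png

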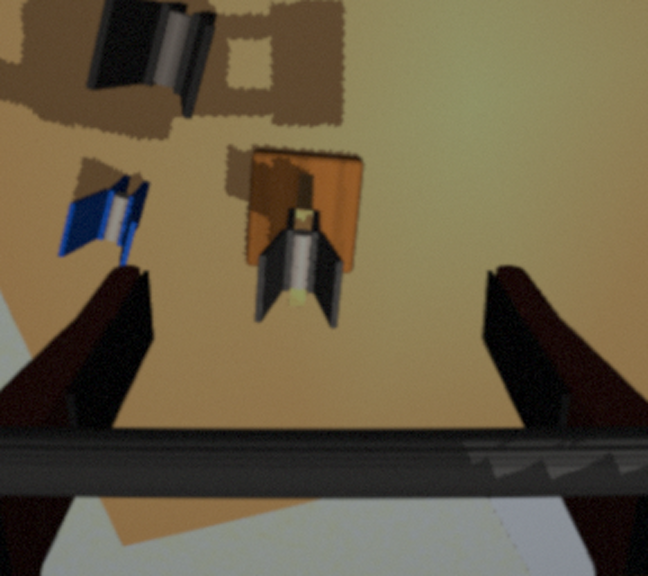

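The crop confirms it: the small dark clip on the wooden stand at wrist pixels (266,250). The larger dark clip at (184,132) and the blue one at (159,222) stand on the table, so I leave both.

Run:
```python
from h import *
import pickle
d=pickle.load(open('w2.pkl','rb'))
f=lambda u,v:(u/1.8+100,v/1.8+100)
for z in (125,131): 
    p=[atz(d,*f(*q),z) for q in [(259,262),(257,321),(340,268),(337,327)]]
    print(np.round(p,1).tolist(),np.mean(p,0))
    a=(p[2]+p[3]-p[0]-p[1])/2; b=(p[0]+p[2]-p[1]-p[3])/2
    print('width',np.linalg.norm(a),np.degrees(np.arctan2(a[1],a[0])),'len',np.linalg.norm(b),np.degrees(np.arctan2(b[1],b[0]))-90)
p=[atz(d,*f(*q),14) for q in [(255,148),(361,158),(352,271),(247,265)]]
print(np.round(p,1).tolist(),np.mean(p,0)); a=p[1]-p[0];b=p[0]-p[3];c=p[2]-p[3]; e=p[1]-p[2]
for v in(a,b,c,e):print(np.linalg.norm(v),np.degrees(np.arctan2(v[1],v[0])))
```

```text
[[428.1, -278.7, 125.0], [418.8, -304.0, 125.0], [459.3, -291.0, 125.0], [450.5, -316.6, 125.0]] [ 439.14086896 -297.5847015   125.        ]
width 33.78315738155132 -21.50445785764377 len 26.99771018500794 -19.553034057641668
[[429.3, -276.6, 131.0], [420.2, -301.3, 131.0], [459.8, -288.5, 131.0], [451.2, -313.5, 131.0]] [ 440.11945034 -294.98028429  131.        ]
width 33.00053181461846 -21.504457857643725 len 26.37227728065275 -19.553034057641653
[[424.6, -253.1, 14.0], [479.8, -275.8, 14.0], [456.0, -340.2, 14.0], [397.8, -318.6, 14.0]] [ 439.54780424 -296.93923987   14.        ]
59.7307653254328 -22.388387392023642
70.76870218993334 67.81422536557004
62.0869219317247 -20.378767549660147
68.63910317547672 69.75591336046094
```

Emit:
move_arm(
  steps=[
    [[-0.9,-0.2,0],0,0],
    [[-0.9,-0.2,0],0,0],
    [[0,0,0],0,0],
    [[0,0,0],0,0],
  ],
)

```text
t: 6.83
ee_pos: [436.7, -300.9, 241.4]
orientation: [-2.52, -1.875, -0.0]
ft_force: [0.1, 0.1, -0.3]
width: 87.7
grasp_force: 0.0
```

Run:
```python
from h import *
import pickle
d=grab('wrist'); save(d,'w3.png'); pickle.dump(d,open('w3.pkl','wb'))
print(ctrl.get_obs()['ee_pos'],[(np.round(b['rect'],1),round(b['p'],2)) for b in cams.boxes_of('wrist','clip')])
cv2.imwrite('pics/v5.png',cv2.resize(d['image'][100:300,160:400,::-1],None,fx=3,fy=3,interpolation=cv2.INTER_CUBIC))
```

```text
[ 436.91181807 -300.5413592   241.33773675] [(array([282.2, 197.6,  50.5,  59.8]), 0.91), (array([165.9, 181.7,  46.5,  45.2]), 0.88), (array([192.5,  72.2,  68. ,  69.7]), 0.66)]
```

View pics/v5.png

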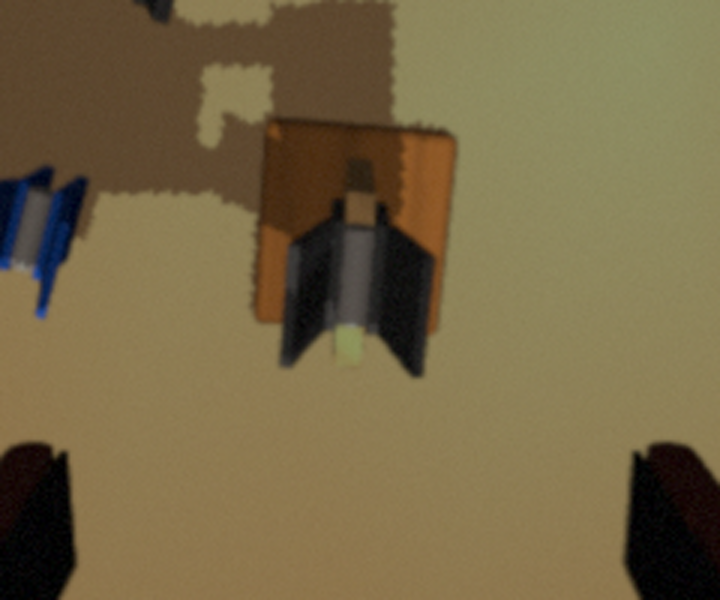

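Run:
```python
from h import *
import pickle
d=pickle.load(open('w2.pkl','rb')); e=pickle.load(open('w3.pkl','rb'))
f=lambda u,v:(u/1.8+100,v/1.8+100); g=lambda u,v:(u/3+160,v/3+100)
A=[(259,262),(257,321),(340,268),(337,327)]; B=[(291,246),(287,366),(433,254),(420,376)]
P=[]
for a,b in zip(A,B):
    p,r=tri([(d,*f(*a)),(e,*g(*b))]); P.append(p); print(p.round(1),np.round(r,1))
print('mean',np.mean(P,0))
for z in (125,131):
    p=[atz(e,*g(*q),z) for q in B]; a=(p[2]+p[3]-p[0]-p[1])/2; b=(p[0]+p[2]-p[1]-p[3])/2
    print(z,np.mean(p,0),np.linalg.norm(a),np.degrees(np.arctan2(a[1],a[0])),np.linalg.norm(b),np.degrees(np.arctan2(b[1],b[0]))-90)
p=[atz(e,*g(*q),14) for q in [(272,118),(455,133),(438,330),(258,320)]]
print(np.round(p,1).tolist(),np.mean(p,0))
for v in (p[1]-p[0],p[0]-p[3],p[2]-p[3],p[1]-p[2]): print(np.linalg.norm(v),np.degrees(np.arctan2(v[1],v[0])))
```

```text
[ 432.1 -271.9  144.2] [0.1 0.1]
[ 420.5 -301.9  130.3] [0.5 0.5]
[ 461.2 -281.7  147.8] [0. 0.]
[ 450.7 -314.1  129.5] [0.3 0.3]
mean [ 441.13530053 -292.38111985  137.94202838]
125 [ 440.4630542  -295.51525592  125.        ] 32.92769117116092 -20.732403170349745 30.096609322011393 -20.553359561121766
131 [ 440.90091281 -293.88435649  131.        ] 32.16459947654513 -20.732403170349805 29.399127300258264 -20.55335956112171
[[424.4, -255.0, 14.0], [480.2, -276.9, 14.0], [456.8, -340.0, 14.0], [398.8, -318.7, 14.0]] [ 440.05591014 -297.63081212   14.        ]
59.88687888938295 -21.465470868607174
68.71289461981911 68.10589544902567
61.784929953928426 -20.142343861239283
67.29819999887441 69.69889086874515
```

Emit:
move_arm(
  steps=[
    [[0.25,0.08,0],0.86,0],
    [[0,0,0.8],0,0],
    [[0,0,1.0],0,0],
    [[0,0,1.0],0,0],
    [[0,0,1.0],0,0],
    [[0,0,0.8],0,0],
    [[0,0,0.4],0,0],
    [[0,0,0],0,0],
    [[0,0,0],0,0],
  ],
)

```text
t: 7.68
ee_pos: [440.6, -295.6, 116.5]
orientation: [-2.587, -1.781, 0.0]
ft_force: [-0.5, 0.3, 0.1]
width: 87.9
grasp_force: 0.0
```

Run:
```python
from h import *
import pickle
d=grab('wrist'); save(d,'w4.png'); pickle.dump(d,open('w4.pkl','wb'))
o=ctrl.get_obs();print(o['ee_pos'],o['orientation'],o['ft_force'])
cv2.imwrite('pics/v6.png',cv2.resize(d['image'][120:400,100:460,::-1],None,fx=2,fy=2,interpolation=cv2.INTER_CUBIC))
```

```text
[ 440.97017724 -296.12706681  117.1880002 ] [2.58721549e+00 1.78041119e+00 6.67830020e-04] [ 0.84517259 -0.25769211  0.4167752 ]
```

View pics/v6.png

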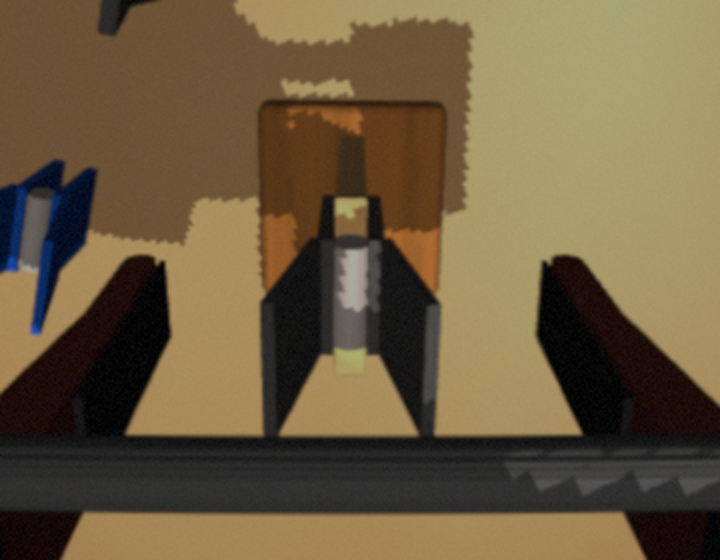

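The fingers sit symmetrically about the clip, with its centre at crop column 351 between pads at about 165 and 540, and the stand appears square. Closing now.

Emit:
move_arm(
  steps=[
    [[0,0,0],0,1],
    [[0,0,0],0,1],
    [[0,0,0],0,1],
    [[0,0,0],0,1],
    [[0,0,0],0,1],
    [[0,0,0],0,1],
    [[0,0,0],0,1],
    [[0,0,0],0,1],
    [[0,0,0],0,1],
    [[0,0,0],0,1],
  ],
)

```text
t: 8.57
ee_pos: [440.1, -296.2, 116.3]
orientation: [-2.588, -1.78, 0.0]
ft_force: [0.3, 0.5, -1.4]
width: 25.2
grasp_force: 6.1
```

Emit:
move_arm(
  steps=[
    [[0,0,0],0,1],
    [[0,0,0],0,1],
    [[0,0,0],0,1],
    [[0,0,0],0,1],
    [[0,0,0],0,1],
    [[0,0,0],0,1],
  ],
)

```text
t: 9.07
ee_pos: [440.2, -296.2, 116.4]
orientation: [2.589, 1.78, 0.0]
ft_force: [0.0, -0.5, -0.3]
width: 17.5
grasp_force: 30.0
```

Emit:
move_arm(
  steps=[
    [[0,0,-0.4],0,1],
    [[0,0,-0.8],0,1],
    [[0,0,-1],0,1],
    [[0,0,-1],0,1],
    [[0,0,-1],0,1],
    [[0,0,-0.8],0,1],
    [[0,0,0],-0.985,1],
    [[0,0,0],-0.985,1],
    [[0,0,0],-0.985,1],
    [[0,0,0],-0.985,1],
    [[0,0,0],-0.985,1],
    [[0.785,0.7,0],0,1],
    [[0.785,0.7,0],0,1],
    [[0.785,0.7,0],0,1],
    [[0.785,0.7,0],0,1],
    [[0.785,0.7,0],0,1],
    [[0.785,0.7,0],0,1],
    [[0.785,0.7,0],0,1],
    [[0.785,0.7,0],0,1],
    [[0,0,0],0,1],
  ],
)

```text
t: 10.73
ee_pos: [572.3, -127.6, 242.3]
orientation: [2.145, 2.293, 0.003]
ft_force: [0.7, 0.0, -0.6]
width: 17.8
grasp_force: 30.0
```

Run:
```python
from h import *
import pickle
d=grab('wrist'); save(d,'w5.png'); pickle.dump(d,open('w5.pkl','wb')); s=grab('side')
o=ctrl.get_obs();print(o['ee_pos'],R.from_rotvec(o['orientation']).as_matrix().round(3),o['width'],o['grasp_force'])
a=cv2.resize(d['image'][20:340,100:460,::-1],None,fx=1.5,fy=1.5,interpolation=cv2.INTER_CUBIC)
w=pickle.load(open('w1.pkl','rb'))['image'][100:300,170:370,::-1]
b=cv2.resize(w,(260,260)); c=cv2.resize(s['image'][120:320,210:410,::-1],(260,220))
cv2.imwrite('pics/v7.png',np.hstack([a,np.vstack([b,c])]))
```

```text
[ 570.01702846 -129.90736575  241.81401732] [[-0.066  0.998 -0.   ]
 [ 0.998  0.066 -0.   ]
 [-0.    -0.    -1.   ]] 17.563463224028148 29.97627317905426
```

View pics/v7.png

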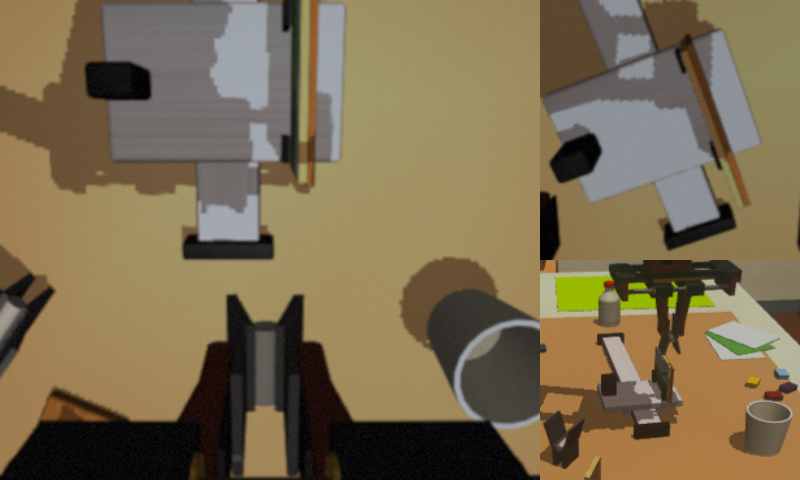

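Run:
```python
from h import *
import pickle
d=pickle.load(open('w5.pkl','rb')); e=pickle.load(open('w1.pkl','rb'))
f=lambda u,v:(u/1.5+100,v/1.5+20)
p=[atz(d,*f(*q),40) for q in [(103,4),(345,4),(340,160),(113,160)]]
print(np.round(p,1).tolist(),np.mean(p,0))
for v in (p[1]-p[0],p[0]-p[3],p[2]-p[3],p[1]-p[2]): print(np.linalg.norm(v),np.degrees(np.arctan2(v[1],v[0])))
print('near board end tri',tri([(d,*f(304,185)),(e,327.7,257.7)]))
for z in (120,): print('near end at 120',atz(d,*f(304,185),z),atz(e,327.7,257.7,z),'far',atz(e,282.3,128.5,z))
print('panel/board/back cols at row 100, z120:',[atz(d,*f(c,100),z).round(1) for c,z in ((296,124),(300,124),(308,120))])
print('knob top',[atz(d,*f(*q),86).round(1) for q in [(86,80),(110,82)]])
# enlarge strip
a=cv2.resize(d['image'][0:160,270:330,::-1],None,fx=4,fy=3.6,interpolation=cv2.INTER_CUBIC)
b=cv2.resize(e['image'][115:275,265:345,::-1],None,fx=4,fy=3.6,interpolation=cv2.INTER_CUBIC)
cv2.imwrite('pics/v8.png',np.hstack([a,b]))
```

```text
[[473.1, 7.7, 40.0], [609.4, 16.1, 40.0], [615.0, -70.4, 40.0], [478.5, -79.0, 40.0]] [544.00449965 -31.38875419  40.        ]
136.49165416711986 3.5336222275415876
86.84594142286203 93.55482402161425
136.78598592764592 3.5934074330262886
86.7038206984214 93.74931093482417
near board end tri (array([589.15170522, -78.41689529, 116.76647602]), [np.float64(0.6889595550952221), np.float64(0.6889595550951838)])
near end at 120 [588.21316686 -77.92802928 120.        ] [589.78238384 -77.0604818  120.        ] far [584.37151579  25.7849754  120.        ]
panel/board/back cols at row 100, z120: [array([581.3, -40.4, 124. ]), array([583. , -40.2, 124. ]), array([586.9, -39.9, 120. ])]
knob top [array([476.8, -35.9,  86. ]), array([489. , -36.2,  86. ])]
```

View pics/v8.png

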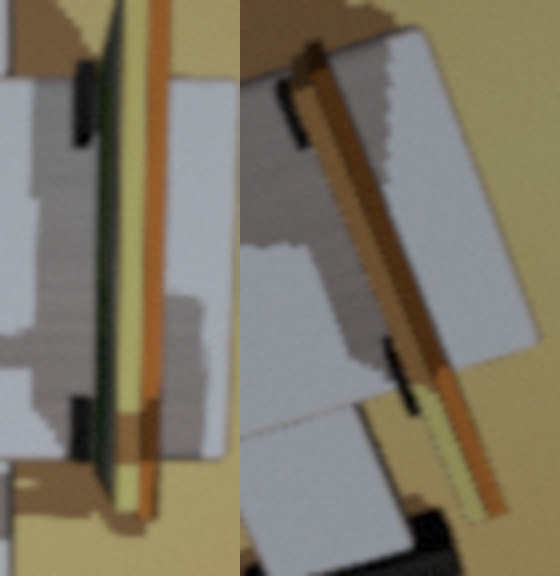

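Run:
```python
from h import *
import pickle
d=pickle.load(open('w5.pkl','rb')); e=pickle.load(open('w1.pkl','rb'))
F=lambda u,v:(u/4+270,v/3.6); G=lambda u,v:((u-240)/4+265,v/3.6+115)
print('boundary w5',[atz(d,*F(*q),122).round(1) for q in [(148,0),(144,250),(139,500)]])
print('boundary w1',[atz(e,*G(*q),122).round(1) for q in [(300,80),(313,62),(430,370),(484,518)]])
print('tri near',tri([(d,*F(148,520)),(e,*G(497,513))]),'at120',atz(d,*F(148,520),120),atz(e,*G(497,513),120),atz(e,*G(313,45),120))
c=np.array([544.0,-31.4]); y=np.radians(3.6); print('board origin if 50 from centre',c+50*np.array([np.cos(y),np.sin(y)]))
```

```text
boundary w5 [array([583.4,  13. , 122. ]), array([586.2, -29. , 122. ]), array([589.2, -74.6, 122. ])]
boundary w1 [array([581.2,  20.7, 122. ]), array([584.3,  23.3, 122. ]), array([587.1, -42.1, 122. ]), array([588.3, -76.7, 122. ])]
tri near (array([591.30749732, -78.79090937, 116.86851398]), [np.float64(0.29978962694368927), np.float64(0.29978962694377465)]) at120 [591.31482745 -78.50308154 120.        ] [590.95822018 -77.24723145 120.        ] [585.19421157  26.2454182  120.        ]
board origin if 50 from centre [593.90133642 -28.26047402]
```

Emit:
move_arm(
  steps=[
    [[0.806,0.184,0],0,1],
    [[0.806,0.184,0],0,1],
    [[0.806,0.184,0],0,1],
    [[0.806,0.184,0],0,1],
    [[0.806,0.184,0],0,1],
    [[0,0,0.5],0,1],
    [[0,0,0.5],0,1],
    [[0,0,0],0,1],
    [[0,0,0],0,1],
    [[0,0,0],0,1],
  ],
)

```text
t: 11.67
ee_pos: [586.1, -29.8, 216.1]
orientation: [-2.151, -2.289, 0.001]
ft_force: [0.2, 0.1, -0.4]
width: 17.4
grasp_force: 30.0
```

Run:
```python
from h import *
import pickle
d=grab('wrist'); pickle.dump(d,open('w6.pkl','wb')); s=grab('side'); save(s,'s6.png');save(d,'w6.png')
for _ in range(4):
    o=ctrl.get_obs();print(np.round(o['ee_pos'],1),np.round(o['ft_force'],1))
a=cv2.resize(d['image'][170:390,190:350,::-1],(400,550),interpolation=cv2.INTER_CUBIC)
c=cv2.resize(s['image'][150:280,260:350,::-1],(381,550),interpolation=cv2.INTER_CUBIC)
cv2.imwrite('pics/v9.png',np.hstack([a,c]))
```

```text
[586.5 -29.5 216.7] [-0.3  0.3 -0.9]
[586.5 -29.5 216.7] [-0.3  0.3 -0.9]
[586.5 -29.5 216.7] [-0.3  0.3 -0.9]
[586.5 -29.5 216.7] [-0.3  0.3 -0.9]
```

View pics/v9.png

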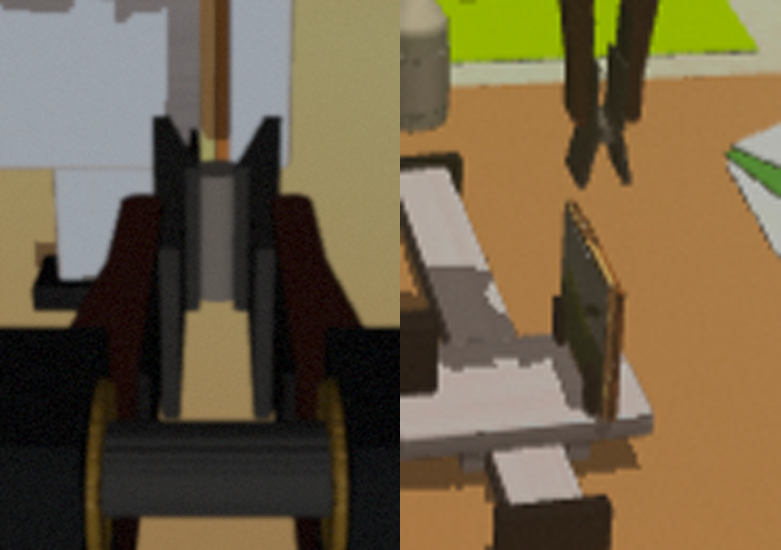

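Seen from the wrist, the jaws at crop columns 155 and 280 straddle the panel and board at 202–230, so both share a centre near 216. The side view shows the open jaw tips above the board's top edge.

Run:
```python
from h import *
s=grab('side')
for x,z in ((575.8,164.5),(596.8,164.5)):
    for y in (-14,-44): p=proj(s,[x,y,z]); print(x,y,(p-[260,150])*[4.233,4.231]+[400,0])
for q in ([586,-78,120],[584.5,-76,124],[581,22,124]): print(q,(proj(s,q)-[260,150])*[4.233,4.231]+[400,0])
```

```text
575.8 -14 [574.12091015 157.85390228]
575.8 -44 [584.5879197  183.72319098]
596.8 -14 [612.9877244  156.07069448]
596.8 -44 [624.47719355 181.8254462 ]
[586, -78, 120] [612.50471637 290.1417508 ]
[584.5, -76, 124] [609.26702852 281.60793196]
[581, 22, 124] [568.58024751 193.59002141]
```

Emit:
move_arm(
  steps=[
    [[0,0,0.5],0,1],
    [[0,0,0.5],0,1],
    [[0,0,0.4],0,1],
    [[0,0,0.3],0,1],
    [[0,0,0.2],0,1],
    [[0,0,0.2],0,1],
    [[0,0,0],0,1],
    [[0,0,0],0,1],
  ],
)

```text
t: 12.48
ee_pos: [586.4, -28.5, 163.7]
orientation: [-2.149, -2.291, 0.0]
ft_force: [-0.1, -0.8, -1.2]
width: 17.3
grasp_force: 30.0
```

Emit:
move_arm(
  steps=[
    [[0,0,0.14],0,1],
    [[0,0,0.12],0,1],
    [[0,0,0],0,1],
    [[0,0,0],0,1],
    [[0,0,0],0,1],
  ],
)

```text
t: 12.9
ee_pos: [586.5, -28.6, 157.5]
orientation: [2.149, 2.291, 0.0]
ft_force: [0.6, -0.5, -0.0]
width: 17.1
grasp_force: 30.0
```

Emit:
move_arm(
  steps=[
    [[0,0,0],0,0.75],
    [[0,0,0],0,0.72],
    [[0,0,0],0,0.69],
    [[0,0,0],0,0.66],
    [[0,0,0],0,0.63],
    [[0,0,0],0,0.6],
    [[0,0,0],0,0.55],
    [[0,0,0],0,0.4],
    [[0,0,0],0,0.2],
    [[0,0,0],0,0.2],
    [[0,0,0],0,0.2],
    [[0,0,0],0,0.2],
  ],
)

```text
t: 13.9
ee_pos: [586.5, -28.6, 157.4]
orientation: [2.149, 2.291, 0.0]
ft_force: [-0.4, -0.5, 0.8]
width: 68.7
grasp_force: 0.0
```

Emit:
move_arm(
  steps=[
    [[0,0,-0.5],0,0.2],
    [[0,0,-0.8],0,0.2],
    [[0,0,-1],0,0.2],
    [[0,0,-1],0,0.2],
    [[0,0,-0.6],0,0.2],
    [[0,0,0],0,0.2],
    [[0,0,0],0,0.2],
  ],
)

```text
t: 14.48
ee_pos: [586.8, -28.6, 256.1]
orientation: [2.148, 2.29, 0.002]
ft_force: [-0.5, 0.4, -0.4]
width: 69.8
grasp_force: 0.0
```

Run:
```python
from h import *
import pickle
d=grab('wrist'); s=grab('side'); save(s,'s7.png');save(d,'w7.png'); pickle.dump((d,s),open('w7.pkl','wb'))
a=cv2.resize(d['image'][60:340,100:400,::-1],(536,500),interpolation=cv2.INTER_CUBIC)
c=cv2.resize(s['image'][160:280,250:313,::-1],(263,500),interpolation=cv2.INTER_CUBIC)
cv2.imwrite('pics/v10.png',np.hstack([a,c])); print(ctrl.get_obs()['ee_pos'],ctrl.get_obs()['t'])
for n in('wrist','side'):
  for t in('clip','knob','panel'): print(n,t,[(np.round(b['rect'],1),round(b['p'],2)) for b in cams.boxes_of(n,t)])
print('expect clip bottom/top',[proj(s,[586,-29,z]) for z in (105,172)],[proj(d,[586,-29,z]) for z in (105,172)])
```

```text
[585.66716924 -28.51253928 254.02434838] 14.5833
wrist clip [(array([115. , 289.1,  33.9,  23.6]), 0.73), (array([276. , 212.4,  51.8,  67.4]), 0.7)]
wrist knob [(array([167.5, 187.1,  47. ,  28.6]), 0.91)]
wrist panel [(array([271.8, 198.4,   8.8, 133.1]), 0.73)]
side clip [(array([229.6, 284.1,  34.5,  56.1]), 0.96), (array([308.1, 199.8,  21. ,  31. ]), 0.73), (array([196.6, 320.2,  23.9,  36.8]), 0.69)]
side knob [(array([262.4, 234.8,  10.5,  20.1]), 0.61)]
side panel [(array([303.8, 224.2,  14.4,  47.4]), 0.84)]
expect clip bottom/top [array([305.60668169, 213.34209448]), array([307.04305698, 187.08925419])] [array([274.33797324, 199.79048855]), array([274.15546126, 227.18370208])]
```

View pics/v10.png

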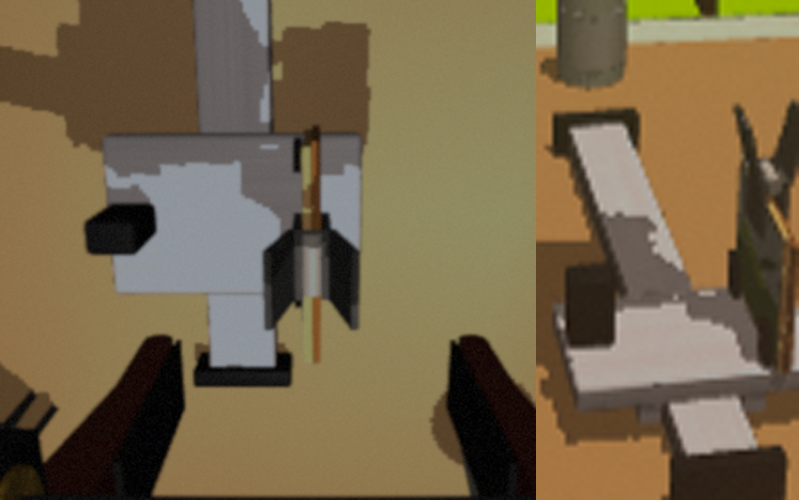

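The clip sits astride panel and board at about mid-length: wrist crop (312,270), with the board top spanning rows 128–362 of the crop. The knob is at crop (120,230).

Run:
```python
from h import *
import pickle
d,s=pickle.load(open('w7.pkl','rb'))
print('knob',tri([(d,167.5,187.1),(s,262.4,234.8)]))
# fit knob silhouette: predicted box of model knob vs detection
from itertools import product
from scipy.optimize import minimize
y=np.radians(3.65); Rm=np.array([[np.cos(y),-np.sin(y)],[np.sin(y),np.cos(y)]])
def box(c,x0,y0):
    P=np.array([proj(c,[*(np.array([x0,y0])+Rm@[a*13,b*9]),h]) for a,b,h in product((-1,1),(-1,1),(40,86))])
    return np.r_[P.min(0),P.max(0)]
def det(r): r=np.array(r); return np.r_[r[:2]-r[2:]/2,r[:2]+r[2:]/2]
D=det([167.5,187.1,47,28.6]); S=det([262.4,234.8,10.5,20.1])
for w in ((1,0),(1,1)):
    r=minimize(lambda q:(w[0]*(box(d,*q)-D)**2).sum()+(w[1]*(box(s,*q)-S)**2).sum(),[488,-35],method='Nelder-Mead'); print(w,r.x,r.fun,(box(d,*r.x)-D).round(1))
print(ctrl.get_obs()['qpos'])
```

```text
knob (array([486.23367418, -35.49498959,  57.85224925]), [np.float64(0.08408166664943874), np.float64(0.08408166664944336)])
(1, 0) [489.05700547 -33.25514279] 8.506066384341889 [ 1.7 -1.1 -1.9  1. ]
(1, 1) [488.59260003 -33.72701281] 27.161287289297942 [ 1.1 -0.7 -2.4  1.4]
[-6.89585267e-02  3.53636847e-01  1.70480921e+00 -5.71794067e-06
  1.08458638e+00 -1.32789566e-01]
```

Emit:
move_arm(
  steps=[
    [[0,0,0],-1,0],
    [[0,0,0],-1,0],
    [[0,0,0],-1,0],
    [[0,0,0],-1,0],
    [[0,0,0],-1,0],
    [[0,0,0],-1,0],
    [[0,0,0],-1,0],
    [[0,0,0],-1,0],
    [[0,0,0],-1,0],
    [[0,0,0],-1,0],
    [[0,0,0],-1,0],
    [[0,0,0],-1,0],
    [[0,0,0],-1,0],
    [[0,0,0],-1,0],
    [[0,0,0],-1,0],
    [[0,0,0],-1,0],
    [[0,0,0],-1,0],
    [[0,0,0],-1,0],
    [[0,0,0],0,0],
  ],
)

```text
t: 16.47
ee_pos: [586.3, -28.6, 254.5]
orientation: [0.105, -3.139, -0.0]
ft_force: [0.2, -0.4, 1.4]
width: 87.8
grasp_force: 0.0
```

Emit:
move_arm(
  steps=[
    [[0.98,0,0],0,0],
    [[0.98,0,0],0,0],
    [[0.98,0,0],0,0],
    [[0.98,0,0],0,0],
    [[0,0,0.5],0,0],
    [[0,0,1],0,0],
    [[0,0,1],0,0],
    [[0,0,1],0,0],
    [[0,0,1],0,0],
    [[0,0,1],0,0],
    [[0,0,0.9],0,0],
    [[0,0,0.6],0,0],
    [[0,0,0.46],0,0],
    [[0,0,0],0,0],
    [[0,0,0],0,0],
  ],
)

```text
t: 17.72
ee_pos: [488.5, -34.8, 68.2]
orientation: [0.098, -3.139, -0.0]
ft_force: [-0.7, -0.8, 0.6]
width: 87.8
grasp_force: 0.0
```

Run:
```python
from h import *
d=grab('wrist'); save(d,'w8.png'); o=ctrl.get_obs(); print(o['ee_pos'],o['orientation'],o['ft_force'])
for t in('knob','clip'): print(t,[(np.round(b['rect'],1),round(b['p'],2)) for b in cams.boxes_of('wrist',t)])
e=np.array(o['ee_pos']);print('TCP px',proj(d,e),proj(d,e+[0,0,18]),proj(d,e+[0,9,18]),proj(d,e+[0,-9,18]))
b=cams.boxes_of('side','clip'); s=grab('side')
print([(np.round(b['rect'],1),round(b['p'],2)) for b in cams.boxes_of('side','clip')])
```

```text
[489.02038394 -34.87383527  68.81668188] [-9.88667351e-02  3.13951790e+00 -1.12540875e-04] [ 0.75073671 -0.9290685  -0.52076294]
knob [(array([275. , 288.4,  55.7,  96.7]), 0.88)]
clip [(array([22.2, 80.2, 43.7, 67.3]), 0.63)]
TCP px [273.73667477 290.60807585] [273.46112487 314.05022779] [297.25348455 315.28403972] [249.61431318 312.77552797]
[(array([196.1, 320. ,  28.3,  38.2]), 0.8), (array([229.1, 285. ,  31. ,  52.6]), 0.72), (array([308.1, 199.5,  22. ,  30.4]), 0.56)]
```

Emit:
move_arm(
  steps=[
    [[0,0,0],0,1],
    [[0,0,0],0,1],
    [[0,0,0],0,1],
    [[0,0,0],0,1],
    [[0,0,0],0,1],
    [[0,0,0],0,1],
    [[0,0,0],0,1],
    [[0,0,0],0,1],
    [[0,0,0],0,1],
    [[0,0,0],0,1],
    [[0,0,0],0,1],
    [[0,0,0],0,1],
    [[0,0,0],0,1],
    [[0,0,0],0,1],
  ],
)

```text
t: 19.18
ee_pos: [488.5, -34.6, 68.4]
orientation: [0.1, -3.14, -0.0]
ft_force: [-0.3, 2.5, -0.5]
width: 18.3
grasp_force: 30.0
```

Emit:
move_arm(
  steps=[
    [[0,0.1,0],0,1],
    [[0,0.2,0],0,1],
    [[0,0.2,0],0,1],
    [[0,0.2,0],0,1],
    [[0,0.2,0],0,1],
    [[0,0.2,0],0,1],
    [[0,0.2,0],0,1],
    [[0,0.2,0],0,1],
    [[0,0.2,0],0,1],
    [[0,0.2,0],0,1],
    [[0,0.2,0],0,1],
    [[0,0.2,0],0,1],
    [[0,0.1,0],0,1],
    [[0,0,0],0,1],
  ],
)

```text
t: 20.35
ee_pos: [484.6, 25.3, 68.3]
orientation: [0.1, -3.14, -0.0]
ft_force: [-0.0, 3.3, 0.3]
width: 18.0
grasp_force: 30.0
```

Emit:
move_arm(
  steps=[
    [[0,0.08,0],0,1],
    [[0,0,0],0,1],
  ],
)

```text
t: 20.52
ee_pos: [484.6, 27.1, 68.4]
orientation: [0.1, -3.14, 0.0]
ft_force: [-0.7, 1.6, -0.5]
width: 17.7
grasp_force: 30.0
```

Emit:
move_arm(
  steps=[
    [[0,0.08,0],0,1],
    [[0,0,0],0,1],
  ],
)

```text
t: 20.68
ee_pos: [484.4, 29.1, 68.3]
orientation: [0.1, -3.14, 0.0]
ft_force: [0.0, -0.9, 0.0]
width: 18.1
grasp_force: 30.0
```

Emit:
move_arm(
  steps=[
    [[0,0.08,0],0,1],
    [[0,0,0],0,1],
  ],
)

```text
t: 20.85
ee_pos: [484.2, 31.3, 68.4]
orientation: [0.1, -3.14, -0.0]
ft_force: [0.0, 1.8, -0.0]
width: 18.0
grasp_force: 30.0
```

Emit:
move_arm(
  steps=[
    [[0,0.08,0],0,1],
    [[0,0,0],0,1],
  ],
)

```text
t: 21.02
ee_pos: [484.2, 33.3, 68.4]
orientation: [0.1, -3.14, -0.0]
ft_force: [-1.2, 0.8, 0.0]
width: 17.8
grasp_force: 30.0
```

Emit:
move_arm(
  steps=[
    [[0,0.08,0],0,1],
    [[0,0,0],0,1],
  ],
)

```text
t: 21.18
ee_pos: [484.0, 35.2, 68.4]
orientation: [0.1, -3.14, -0.0]
ft_force: [-0.7, -0.3, -0.5]
width: 17.9
grasp_force: 30.0
```

Emit:
move_arm(
  steps=[
    [[0,0.08,0],0,1],
    [[0,0,0],0,1],
  ],
)

```text
t: 21.35
ee_pos: [483.8, 37.4, 68.4]
orientation: [0.1, -3.14, -0.001]
ft_force: [-0.5, 2.5, 0.2]
width: 18.1
grasp_force: 30.0
```

Emit:
move_arm(
  steps=[
    [[0,0.08,0],0,1],
    [[0,0,0],0,1],
  ],
)

```text
t: 21.52
ee_pos: [483.7, 39.3, 68.4]
orientation: [0.1, -3.14, -0.0]
ft_force: [-1.2, 1.6, 1.0]
width: 17.9
grasp_force: 30.0
```

Emit:
move_arm(
  steps=[
    [[0,0.08,0],0,1],
    [[0,0,0],0,1],
  ],
)

```text
t: 21.68
ee_pos: [483.6, 41.3, 68.3]
orientation: [0.1, -3.14, -0.0]
ft_force: [-2.0, 1.6, 0.9]
width: 17.6
grasp_force: 30.0
```

Emit:
move_arm(
  steps=[
    [[0,0.08,0],0,1],
    [[0,0,0],0,1],
  ],
)

```text
t: 21.85
ee_pos: [483.5, 43.4, 68.4]
orientation: [0.1, -3.14, -0.001]
ft_force: [-2.2, 4.1, -0.1]
width: 17.9
grasp_force: 30.0
```

Emit:
move_arm(
  steps=[
    [[0,0.08,0],0,1],
    [[0,0,0],0,1],
  ],
)

```text
t: 22.02
ee_pos: [483.3, 45.4, 68.4]
orientation: [0.1, -3.14, -0.0]
ft_force: [-2.5, 2.9, 0.1]
width: 18.0
grasp_force: 30.0
```

Emit:
move_arm(
  steps=[
    [[0.02,0.08,0],0,1],
    [[0,0,0],0,1],
  ],
)

```text
t: 22.18
ee_pos: [483.2, 47.3, 68.4]
orientation: [-0.1, 3.139, 0.0]
ft_force: [0.1, 2.7, -2.4]
width: 17.9
grasp_force: 30.0
```

Emit:
move_arm(
  steps=[
    [[0,0.08,0],0,1],
    [[0,0,0],0,1],
  ],
)

```text
t: 22.35
ee_pos: [483.1, 49.2, 68.4]
orientation: [-0.1, 3.139, 0.0]
ft_force: [1.7, -0.0, -2.7]
width: 17.4
grasp_force: 30.0
```

Emit:
move_arm(
  steps=[
    [[0,0.08,0],0,1],
    [[0,0,0],0,1],
  ],
)

```text
t: 22.52
ee_pos: [482.9, 51.4, 68.4]
orientation: [-0.1, 3.139, 0.001]
ft_force: [-0.1, 3.2, -3.8]
width: 17.8
grasp_force: 30.0
```

Emit:
move_arm(
  steps=[
    [[0,0.08,0],0,1],
    [[0,0,0],0,1],
  ],
)

```text
t: 22.68
ee_pos: [482.8, 53.3, 68.4]
orientation: [-0.1, 3.139, 0.0]
ft_force: [1.1, 3.1, -3.3]
width: 18.1
grasp_force: 30.0
```

Emit:
move_arm(
  steps=[
    [[0,0.08,0],0,1],
    [[0,0,0],0,1],
  ],
)

```text
t: 22.85
ee_pos: [482.7, 55.2, 68.4]
orientation: [-0.1, 3.139, 0.0]
ft_force: [3.2, 1.9, -5.7]
width: 17.7
grasp_force: 30.0
```

Emit:
move_arm(
  steps=[
    [[0,0.08,0],0,1],
    [[0,0,0],0,1],
  ],
)

```text
t: 23.02
ee_pos: [482.5, 57.1, 68.4]
orientation: [-0.1, 3.139, 0.0]
ft_force: [2.6, 0.2, -5.0]
width: 17.4
grasp_force: 30.0
```

Emit:
move_arm(
  steps=[
    [[0,0.08,0],0,1],
    [[0,0,0],0,1],
  ],
)

```text
t: 23.18
ee_pos: [482.4, 59.3, 68.4]
orientation: [-0.1, 3.139, 0.001]
ft_force: [2.1, 4.5, -5.9]
width: 18.2
grasp_force: 30.0
```

Emit:
move_arm(
  steps=[
    [[0,0.08,0],0,1],
    [[0,0,0],0,1],
  ],
)

```text
t: 23.35
ee_pos: [482.3, 61.3, 68.4]
orientation: [-0.1, 3.139, 0.0]
ft_force: [4.1, 2.7, -6.5]
width: 17.6
grasp_force: 30.0
```

Emit:
move_arm(
  steps=[
    [[-0.01,0.08,0.015],0,1],
    [[0,0,0],0,1],
  ],
)

```text
t: 23.52
ee_pos: [482.1, 63.2, 68.3]
orientation: [-0.1, 3.14, 0.0]
ft_force: [0.5, 1.7, 2.0]
width: 18.0
grasp_force: 30.0
```

Emit:
move_arm(
  steps=[
    [[0,0.08,0],0,1],
    [[0,0,0],0,1],
  ],
)

```text
t: 23.68
ee_pos: [482.0, 65.1, 68.3]
orientation: [-0.1, 3.14, 0.0]
ft_force: [0.2, 0.4, 2.7]
width: 17.9
grasp_force: 30.0
```

Emit:
move_arm(
  steps=[
    [[0,0.08,0],0,1],
    [[0,0,0],0,1],
  ],
)

```text
t: 23.85
ee_pos: [481.9, 67.3, 68.3]
orientation: [-0.1, 3.14, 0.001]
ft_force: [0.7, 4.4, 4.9]
width: 17.9
grasp_force: 30.0
```

Emit:
move_arm(
  steps=[
    [[0,0.08,0],0,1],
    [[0,0,0],0,1],
  ],
)

```text
t: 24.02
ee_pos: [481.8, 69.3, 68.3]
orientation: [-0.1, 3.14, 0.0]
ft_force: [-0.1, 2.3, 6.7]
width: 17.7
grasp_force: 30.0
```

Emit:
move_arm(
  steps=[
    [[0,0.08,-0.007],0,1],
    [[0,0,0],0,1],
  ],
)

```text
t: 24.18
ee_pos: [481.6, 71.2, 68.3]
orientation: [-0.1, 3.14, 0.0]
ft_force: [0.5, 1.1, 3.7]
width: 17.4
grasp_force: 30.0
```

Emit:
move_arm(
  steps=[
    [[0,0.08,0],0,1],
    [[0,0,0],0,1],
  ],
)

```text
t: 24.35
ee_pos: [481.5, 73.4, 68.3]
orientation: [-0.1, 3.14, 0.001]
ft_force: [0.6, 4.4, 4.9]
width: 18.1
grasp_force: 30.0
```

Emit:
move_arm(
  steps=[
    [[0,0.08,0],0,1],
    [[0,0,0],0,1],
  ],
)

```text
t: 24.52
ee_pos: [481.4, 75.3, 68.3]
orientation: [-0.1, 3.14, 0.001]
ft_force: [0.2, 3.0, 4.7]
width: 17.9
grasp_force: 30.0
```

Emit:
move_arm(
  steps=[
    [[0,0.08,0],0,1],
    [[0,0,0],0,1],
  ],
)

```text
t: 24.68
ee_pos: [481.2, 77.2, 68.3]
orientation: [-0.1, 3.14, 0.0]
ft_force: [-0.2, 1.9, 5.3]
width: 17.9
grasp_force: 30.0
```

Emit:
move_arm(
  steps=[
    [[0,0.08,-0.007],0,1],
    [[0,0,0],0,1],
  ],
)

```text
t: 24.85
ee_pos: [481.1, 79.1, 68.3]
orientation: [-0.1, 3.14, 0.0]
ft_force: [1.6, 0.4, 2.9]
width: 17.9
grasp_force: 30.0
```

Emit:
move_arm(
  steps=[
    [[0,0.08,0],0,1],
    [[0,0,0],0,1],
  ],
)

```text
t: 25.02
ee_pos: [481.0, 81.3, 68.3]
orientation: [-0.1, 3.14, 0.001]
ft_force: [-0.1, 3.3, 2.0]
width: 17.7
grasp_force: 30.0
```

Emit:
move_arm(
  steps=[
    [[0,0.08,0],0,1],
    [[0,0,0],0,1],
  ],
)

```text
t: 25.18
ee_pos: [480.8, 83.3, 68.3]
orientation: [-0.1, 3.14, 0.0]
ft_force: [-0.5, 2.2, 2.6]
width: 17.8
grasp_force: 30.0
```

Emit:
move_arm(
  steps=[
    [[0,0.08,0],0,1],
    [[0,0,0],0,1],
  ],
)

```text
t: 25.35
ee_pos: [480.7, 85.2, 68.4]
orientation: [-0.1, 3.14, 0.0]
ft_force: [0.8, 1.3, 1.8]
width: 18.0
grasp_force: 30.0
```

Emit:
move_arm(
  steps=[
    [[0,0.08,0],0,1],
    [[0,0,0],0,1],
  ],
)

```text
t: 25.52
ee_pos: [480.6, 87.1, 68.3]
orientation: [-0.1, 3.14, 0.0]
ft_force: [1.1, 0.5, 2.7]
width: 17.5
grasp_force: 30.0
```

Emit:
move_arm(
  steps=[
    [[0,0.08,0],0,1],
    [[0,0,0],0,1],
  ],
)

```text
t: 25.68
ee_pos: [480.5, 89.3, 68.4]
orientation: [-0.1, 3.14, 0.001]
ft_force: [0.1, 3.9, 2.3]
width: 18.0
grasp_force: 30.0
```

Emit:
move_arm(
  steps=[
    [[0,0.08,0],0,1],
    [[0,0,0],0,1],
  ],
)

```text
t: 25.85
ee_pos: [480.3, 91.3, 68.3]
orientation: [0.1, -3.14, -0.0]
ft_force: [1.0, 2.9, 0.9]
width: 18.0
grasp_force: 30.0
```

Emit:
move_arm(
  steps=[
    [[0,0.08,0],0,1],
    [[0,0,0],0,1],
  ],
)

```text
t: 26.02
ee_pos: [480.2, 93.2, 68.3]
orientation: [0.1, -3.14, -0.0]
ft_force: [1.6, 1.4, 1.4]
width: 18.2
grasp_force: 30.0
```

Emit:
move_arm(
  steps=[
    [[0,0.08,0],0,1],
    [[0,0,0],0,1],
  ],
)

```text
t: 26.18
ee_pos: [480.0, 95.4, 68.3]
orientation: [-0.1, 3.14, 0.001]
ft_force: [0.5, 4.7, 1.4]
width: 17.6
grasp_force: 30.0
```

Emit:
move_arm(
  steps=[
    [[0,0.08,0],0,1],
    [[0,0,0],0,1],
  ],
)

```text
t: 26.35
ee_pos: [479.9, 97.6, 68.3]
orientation: [-0.1, 3.14, 0.001]
ft_force: [1.2, 6.9, 2.0]
width: 17.8
grasp_force: 30.0
```

Emit:
move_arm(
  steps=[
    [[0,0.08,0],0,1],
    [[0,0,0],0,1],
  ],
)

```text
t: 26.52
ee_pos: [479.7, 99.6, 68.3]
orientation: [0.1, -3.14, -0.001]
ft_force: [0.1, 7.9, 1.4]
width: 17.8
grasp_force: 30.0
```

Emit:
move_arm(
  steps=[
    [[0,0.08,0],0,1],
    [[0,0,0],0,1],
  ],
)

```text
t: 26.68
ee_pos: [479.6, 101.6, 68.3]
orientation: [-0.1, 3.14, 0.001]
ft_force: [1.2, 8.3, 0.5]
width: 18.0
grasp_force: 30.0
```

The click shows: forward pull has risen to about 8 N against a baseline near 2 N. Moving on in 1 mm steps to find the centre.

Emit:
move_arm(
  steps=[
    [[0,0.04,0],0,1],
    [[0,0,0],0,1],
  ],
)

```text
t: 26.85
ee_pos: [479.6, 102.0, 68.3]
orientation: [-0.1, 3.14, -0.0]
ft_force: [1.9, 2.1, 2.3]
width: 18.0
grasp_force: 30.0
```

Emit:
move_arm(
  steps=[
    [[0,0.04,0],0,1],
    [[0,0,0],0,1],
  ],
)

```text
t: 27.02
ee_pos: [479.6, 102.3, 68.3]
orientation: [0.1, -3.14, 0.001]
ft_force: [1.1, -3.9, 2.2]
width: 17.8
grasp_force: 30.0
```

Emit:
move_arm(
  steps=[
    [[0,-0.02,0],0,1],
    [[0,0,0],0,1],
    [[0,0,0],0,1],
    [[0,0,0],0,1],
  ],
)

```text
t: 27.35
ee_pos: [479.6, 102.3, 68.4]
orientation: [-0.1, 3.14, -0.0]
ft_force: [2.0, -1.5, 1.2]
width: 17.6
grasp_force: 30.0
```

Run:
```python
from h import *
d=grab('wrist'); save(d,'w9.png'); s=grab('side'); save(s,'s9.png'); t=grab('top')
o=ctrl.get_obs(); print(o['t'],o['ee_pos'],o['ft_force'],o['width'])
for n in('side','top','wrist'):
  for k in('clip','panel'): print(n,k,[(np.round(b['rect'],1),round(b['p'],2)) for b in cams.boxes_of(n,k)])
q=[586.3-137*.065,-28.5+137,0]
print('clip expect side',[proj(s,np.add(q,[0,0,z])) for z in (105,172)],'top',proj(t,np.add(q,[0,0,150])))
```

```text
27.5 [479.57596393 102.26949249  68.35650026] [ 1.95864659 -1.95463038  1.38230688] 17.94669066819083
side clip [(array([195.1, 322. ,  22.7,  36.3]), 0.83), (array([295.1, 173.9,  18.5,  20.1]), 0.71), (array([229.1, 282.7,  29.8,  52.8]), 0.56)]
side panel [(array([290.8, 192.8,   8.4,  36.9]), 0.58), (array([386.6, 275.4,  41.3,  54.1]), 0.49)]
top clip [(array([372.8, 265.8,  30. ,  25.6]), 0.71), (array([403.1, 295.8,  18.1,  16.2]), 0.57), (array([240.9, 181.3,  12.6,  17.3]), 0.55)]
top panel []
wrist clip []
wrist panel [(array([275.9, 415.2,  74.9,   9.5]), 0.67)]
clip expect side [array([292.10870184, 186.7462766 ]), array([292.99269472, 162.55829438])] top [239.18386442 184.88250551]
```

The clip moved with the carriage: it is detected at side (295,174), where I expected it. The force is balanced at the notch and the knob is still gripped.

```bash
python3 -c "
from workcell import ctrl
print(ctrl.close_job())"
```

```text
the job is handed in; nothing more can be done
None
```

The small dark clip now pinches the panel and backboard at mid-edge, the carriage is clicked into its notch about 137 mm from the start, and I handed the job in with the knob still gripped. The handover returned no verdict.

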